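# Hold the magnifier over the brass lock cylinder

## Task

Pick up the rectangular hand magnifier by its red handle, lift it over the white tub, and hold it level about 2 cm above the brass lock cylinder, lens centred over the row of pin holes and its long side running along the cylinder, so that I can inspect the holes. The lens must never touch the locks or their holder, and the tub, the oil can and the locks stay as they are. Finish while still holding the magnifier there, steady and touching nothing else.

Things in the scene. Friction and masses are not known exactly. Their poses are not given: they have to be found in the camera images.
- magnifier: the hand magnifier, about 110 g: a black rectangular frame 96 x 60 mm, 12 mm high, with a clear pane, and a straight red handle 16 mm wide and 16 mm high in line with its long side, from 48 to 166 mm from the lens centre. Origin: centre of the lens's underside (also the underside of frame and handle); x along the long side, pointing away from the handle (the handle runs to -x); z up, out of the lens. It lies loose and level in its cradle
- lens (a point): centre of the underside of the magnifier's lens; axes as magnifier
- grip (a point): point on the red handle's centre line, half-way up (8 mm above its underside), 90 mm from the lens centre; axes as magnifier. Here the handle is free on both sides, its underside 26 mm above the base of the cradle, its centre 42 mm above the table
- cradle: fixed wooden cradle, origin on the table below the handle's grip point, x along the magnifier at the start. Base 235 x 50 mm, 8 mm high; a block 70 mm long, 72 mm wide under the lens (its centre at x = 90 mm) and a post 16 mm long, 30 mm wide under the handle's end (x = -63 mm), both with their top 34 mm above the table: the magnifier just lies on them
- holder: fixed blue plastic block 80 x 150 mm, 22 mm high, with three open channels along its x axis, 45 mm apart (y = -45, 0, 45 mm), a lock cylinder lying loose in each in any order. Origin: centre of its underside on the table. It stands on the other side of the tub from the cradle, left or right
- brass_lock_top (a point): centre of the top face of the brass (yellow) lock cylinder: 62 mm long, 17 mm wide, 33 mm high, a round barrel below and a 10 mm wide web above, with the row of dark pin holes on top; this point is 41 mm above the table. x along the cylinder (the row of holes; either way round is as good), z up
- brass_lock: the brass lock cylinder (200 g), origin at the centre of its underside, axes as brass_lock_top
- nickel_lock: silver lock cylinder of the same shape, a bystander; origin at the centre of its underside
- black_lock: black lock cylinder of the same shape, a bystander; origin at the centre of its underside
- tub: loose white open tub, 180 (x) x 110 (y) x 90 mm high, standing between the cradle and the holder; origin at the centre of its underside. Carry the magnifier over it
- oil: loose white oil can with a green band, 52 mm across, 130 mm high, standing beyond the tub; origin at the centre of its underside
Not all that is in view belongs to the job. There is more than one size of the magnifier; the job needs the largest.

How it is judged (in metres and radians):
On the way, in this order (a step that is already met when the one before it is completed fails the run):
1. the magnifier is lifted off its cradle in the gripper (lens more than 60 mm above the table, no contact with the cradle) (height (world z) of lens above 0.06 m and contact force between magnifier and cradle below 0.05 N and contact force between the fingers and magnifier above 1 N), for 0.1 s.
2. the lens passes the tub's middle (within 60 mm of it sideways) higher than its rim (more than 95 mm above the table) (y of lens in the frame of tub between -0.06 and 0.06 m and height (world z) of lens above 0.095 m and contact force between the fingers and magnifier above 1 N), for 0.05 s.
At the end, for the whole second after the job is handed in: magnifier held still in the gripper, touching nothing else; lens centre within 10 mm sideways of the centre of the brass cylinder's top face and 8 to 35 mm above it, long side within 0.17 rad of the cylinder's length, level within 0.15 rad, right way up (horizontal distance between lens and brass_lock_top below 0.01 m and z of lens in the frame of brass_lock_top between 0.008 and 0.035 m and angle between the x axis of lens and the x axis of brass_lock_top, either way round below 0.17 rad and angle between lens's own z axis and vertical below 0.15 rad and linear speed of magnifier below 0.02 m/s and angular speed of magnifier below 0.15 rad/s and contact force between the fingers and magnifier above 1 N and contact force between magnifier and holder below 0.05 N and contact force between magnifier and cradle below 0.05 N and contact force between magnifier and tub below 0.05 N and contact force between magnifier and oil below 0.05 N and contact force between magnifier and brass_lock below 0.05 N and contact force between magnifier and nickel_lock below 0.05 N and contact force between magnifier and black_lock below 0.05 N); the arm keeps its last pose, push and grip.
It fails at once if the magnifier touches a lock or the holder (contact force between magnifier and brass_lock above 0.3 N or contact force between magnifier and nickel_lock above 0.3 N or contact force between magnifier and black_lock above 0.3 N or contact force between magnifier and holder above 0.3 N).
It fails at once if a lock is moved by more than 8 mm (distance of any of brass_lock, nickel_lock, black_lock from where it was at the start of the episode above 0.008 m).
It fails at once if the tub or the oil can is moved by more than 15 mm or tipped (distance of any of tub, oil from where it was at the start of the episode above 0.015 m or angle between any of tub, oil's own z axis and vertical above 0.2 rad).
It also fails if it takes over 45 s, if anything falls off the work surface, if the arm or the gripper's body presses on something with over 40 N, if the wrist force passes 120 N, or if a joint passes its speed limit or range.

## Robot

A 6-joint arm with a two-finger parallel gripper is mounted at the origin on the work surface. World frame = base frame: x ahead of the robot, y to its left, z up, the work surface at z = 0. Lengths are in mm, angles in degrees, forces in N, time in s.
With the tool pointing down it reaches from about 250 to 800 mm from the base axis. Payload 3.9 kg.
Tool frame: the origin (TCP) lies midway between the tips of the shut fingers; the grasp point (between the pads) lies hold_point_z behind it (hold_point_z is the distance from the TCP to the grasp point, in mm); z points along the fingers, x is the direction in which the jaws open and shut, and the axes are right-handed (so a half turn about z gives the same grasp; the last joint's range is limited). The gripper opens to 85 mm and grips with 20 to 120 N. Pads are 22 mm wide; open, the fingers measure 114 mm over their backs; the gripper's body (76 mm by 85 mm) begins 54 mm behind the grasp point. The pads swing forward as they close: fully open they stand 13 mm farther back than shut.
Start: joints at [68.01, 14.897, -7.913, 67.191, 0, 90], TCP at [196.579, 486.797, 205.304] pointing down, gripper open.
Joint ranges: [-159.42, 159.42], [-47.68, 98.78], [-73.54, 78.23], [-108.79, 121.32], [-90, 84.71], [-180, 180]. Speed limits (degrees/s): [147.25, 147.25, 180, 180, 180, 180].

## Interface

Orientations are given as a 3x3 rotation matrix whose columns are the frame's x, y, z axes.
In Python, from plant import * gives the robot as it stands.
- The arm moves only by the shell command python3 -m creep 'ROWS' [FORCE]. ROWS is JSON, a list that holds one entry, the list of rows, each a list of 7 numbers: the turn, a rotation vector about the tool's x, y, z in degrees, then the shift along the tool's x, y, z in cm, then the opening, from 0 (shut) to 1 (fully open). In form: [[[ax, ay, az, tx, ty, tz, grip], ...]]. A call has 1 to 12 rows; each row shifts and turns the pose as measured when the row begins, along the tool's axes as they then stand; what a row does not reach is not made up. A row lasts 1/12 s, in which the tool goes at most 41.7 mm and 7.16 degrees, less where a joint would pass 70% of its speed; a pose out of reach is approached as far as the arm can. A call is refused whole if a number of a shift passes 4.17 or a number of a turn 7.16, either way. A call with a gripper value outside its range is refused whole. The fingers move at their own pace and stop on an object; FORCE is the grip in N (left out, the last holds). Time passes only in rows, so rows that do not move let the fingers close. It gives the time, the measured TCP pose, the force and the opening at its end, in the units of the state.
- state(): the state, without advancing time (a new reading comes with each control period).
- camera(name): name is "side" or "top" or "wrist"; returns a dict with "frame" (400x640x3 uint8, red, green, blue), "vertical_fov" (degrees; the focal length in pixels is half the picture's height over the tangent of half this angle, whatever the lens; pixels are square), "cx", "cy" (the principal point, pixels), "k1" (the pictures are not rectified: a ray, as slopes to the right and down, at radius r is drawn at 1 + k1 r^2 times it, then the intrinsics apply), "world_from_camera" (4x4, takes a point from camera to world coordinates); the wrist camera has in their place "mount" (4x4, takes a point from camera to tool coordinates, whose origin is the TCP and whose axes are the tool frame's). Camera axes: x right, y down, z forward; pixel columns grow to the right and rows downward; lengths in mm; the calibration is good to about 2 mm. A picture is of the moment at which its call begins: read the wrist's pose just before it. There is no depth.
- finish_job(): hands the job in, once; it reports no verdict.
The state is a dict: "time": time; "joint_pos": joint angles; "joint_vel": joint speeds; "tau": joint torques, N m; "ee_pos": TCP position; "eef_rot": TCP orientation; "ft_force": force on the tool from outside, world axes, zero at the start; "wrist_torque": the same for the moment, N m; "opening": finger opening in mm.
Only numpy, scipy, OpenCV 4.12 (cv2) and the standard library are available. Lean on these libraries where they do the work, as an engineer would, in place of code of your own. Each camera call takes 0.05 s, during which the arm holds its last target. There are 200 camera calls.

## Working session

There is one attempt and no reset: what is moved stays moved. The work goes in short steps, Python scripts to look and compute and a shell command to move; the robot and the scene stay as the last step left them, time stands still between calls to the robot, and variables do not carry over. Pictures are saved under pics/ and viewed, about 8 in all and at most 12, crops included, and the job is handed in when it is done.

```bash
mkdir -p pics; ls; python3 - <<'E'
from plant import *
import cv2
s=state();print({k:(v if not hasattr(v,'round') else v.round(2) if not isinstance(v,float) else v) for k,v in s.items()})
for n in("top","side"):
    c=camera(n);cv2.imwrite(f"pics/{n}0.png",c["frame"][:,:,::-1])
    print(n,{k:v for k,v in c.items() if k!="frame"})
c=camera("wrist");print(c["mount"],c["vertical_fov"],c["k1"],c["cx"],c["cy"])
E
```

```text
pics
{'time': 0.0, 'joint_pos': array([68.01, 14.94, -7.99, 67.19,  0.  , 90.  ]), 'joint_vel': array([-0.07,  0.01,  0.03, -0.04, -0.08, -0.06]), 'tau': array([ 0.000e+00, -4.057e+01,  2.539e+01,  2.000e-02,  0.000e+00,
        0.000e+00]), 'ee_pos': array([196.29, 486.13, 204.46]), 'eef_rot': array([[ 0.37,  0.93, -0.  ],
       [ 0.93, -0.37, -0.  ],
       [-0.  , -0.  , -1.  ]]), 'ft_force': array([ 0.14, -0.61, -1.32]), 'wrist_torque': array([ 0.  ,  0.02, -0.02]), 'opening': 85.472717149122}
top {'vertical_fov': 43.49506343203619, 'cx': 324.7584058698945, 'cy': 202.54705771669896, 'k1': -0.15532838088801398, 'world_from_camera': array([[ 3.12300991e-03, -9.97020790e-01,  7.70700367e-02,
         4.89549735e+02],
       [-9.99965677e-01, -3.70507336e-03, -7.41056415e-03,
        -8.79451144e+01],
       [ 7.67403666e-03, -7.70442482e-02, -9.96998141e-01,
         1.45622773e+03],
       [ 0.00000000e+00,  0.00000000e+00,  0.00000000e+00,
         1.00000000e+00]])}
side {'vertical_fov': 44.91440126764023, 'cx': 323.76391775485774, 'cy': 196.26259246411854, 'k1': -0.10582287994482766, 'world_from_camera': array([[-8.75003796e-01, -2.32856428e-01,  4.24436380e-01,
         1.28204773e+01],
       [-4.83939331e-01,  4.44404243e-01, -7.53861786e-01,
         9.75353489e+02],
       [-1.30797661e-02, -8.65033382e-01, -5.01543784e-01,
         7.73155726e+02],
       [ 0.00000000e+00,  0.00000000e+00,  0.00000000e+00,
         1.00000000e+00]])}
[[ 9.99999786e-01 -4.91188001e-04 -4.32927903e-04 -6.09388013e-01]
 [ 6.00068387e-04  9.52071090e-01  3.05876248e-01 -7.75877677e+01]
 [ 2.61935398e-04 -3.05876442e-01  9.52071181e-01 -1.68427005e+02]
 [ 0.00000000e+00  0.00000000e+00  0.00000000e+00  1.00000000e+00]] 69.52340275944043 0.01769436426771569 316.0529560707438 201.41194261417942
```

View pics/top0.png

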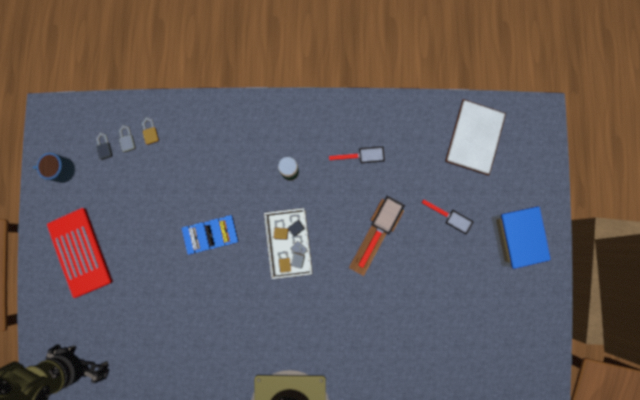

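View pics/side0.png

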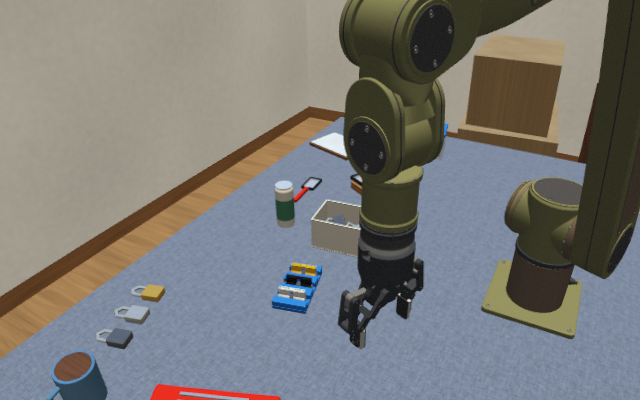

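Top view: the candidates for the magnifier are the one in the wooden cradle (380,235), a small one at (365,155) and a small one at (450,217). By the description it is the one in the cradle, which is also the largest. The holder is at (210,235), with brass (yellow) at about (224,231) on its right. Loose and decoy padlocks lie in the tub and at (150,130). The tub is at (288,243) and the oil can at (288,167).

```bash
cat > h.py <<'E'
from plant import *
import cv2, numpy as np
def T(c,s=None):
    if "world_from_camera" in c: return c["world_from_camera"]
    M=np.eye(4);M[:3,:3]=s["eef_rot"];M[:3,3]=s["ee_pos"];return M@c["mount"]
def K(c):
    f=200/np.tan(np.radians(c["vertical_fov"]/2));return np.array([[f,0,c["cx"]],[0,f,c["cy"]],[0,0,1.]])
def cast(c,px,z,s=None):
    d=np.array([c["k1"],0,0,0,0]);M=T(c,s)
    u=cv2.undistortPoints(np.float64(px).reshape(-1,1,2),K(c),d)[:,0]
    r=np.c_[u,np.ones(len(u))]@M[:3,:3].T;o=M[:3,3]
    return (o+r*((z-o[2])/r[:,2])[:,None])[:,:2]
def proj(c,P,s=None):
    M=np.linalg.inv(T(c,s));q=np.float64(P)@M[:3,:3].T+M[:3,3]
    return cv2.projectPoints(q,np.zeros(3),np.zeros(3),K(c),np.array([c["k1"],0,0,0,0]))[0][:,0]
def mask(c,lo,hi,roi):
    h=cv2.cvtColor(c["frame"],cv2.COLOR_RGB2HSV);m=cv2.inRange(h,lo,hi)
    x0,y0,x1,y1=roi;z=np.zeros_like(m);z[y0:y1,x0:x1]=m[y0:y1,x0:x1];return z
def rect(xy): # min area rect in world: centre, long-axis angle, long, short
    (cx,cy),(w,h),a=cv2.minAreaRect(np.float32(xy))
    if w<h: w,h,a=h,w,a+90
    return np.round([cx,cy,(a+90)%180-90,w,h],1)
def pts(m):
    y,x=np.nonzero(m);return np.c_[x,y].astype(float)
E
cat > a.py <<'E'
from h import *
c=camera("top")
for n,lo,hi,roi,z in [("handle",(0,150,100),(6,255,255),(345,225,390,280),50),
 ("brass",(18,120,80),(32,255,255),(180,212,240,255),41),
 ("holder",(100,170,100),(115,255,255),(175,208,245,260),22),
 ("tubrim",(0,0,165),(179,60,255),(255,200,320,285),90),
 ("oiltop",(0,0,150),(179,50,255),(270,150,305,182),130)]:
    m=mask(c,lo,hi,roi);p=pts(m);print(n,len(p),rect(cast(c,p,z)))
cv2.imwrite("pics/crop1.png",cv2.resize(c["frame"][140:290,170:480,::-1],None,fx=2.5,fy=2.5,interpolation=2))
E
python3 a.py
```

```text
handle 251 [ 467.8 -223.5  -28.5  110.3   17.9]
brass 72 [516.9 187.5  15.1  53.8  11.1]
holder 748 [507.4 233.1 -75.1 147.7  76.3]
tubrim 1309 [484.7   2.    7.1 179.2 107.6]
oiltop 229 [690.3   2.7 -44.8  47.3  45.8]
```

View pics/crop1.png

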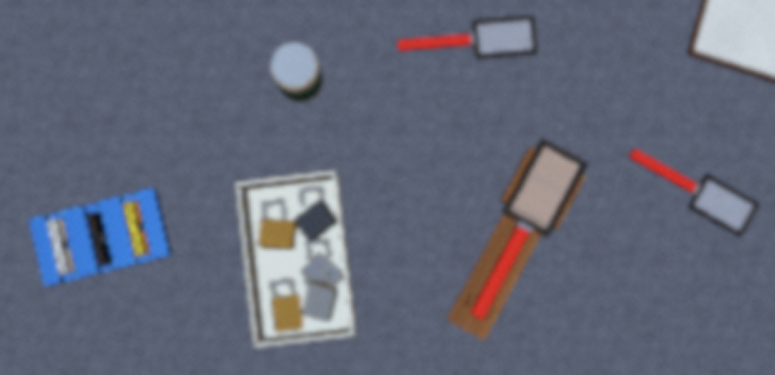

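The sizes match what was given: handle 110 x 18, holder 148 x 76 and tub 179 x 108. The crop confirms that the cradle magnifier is the largest, and brass is the rightmost lock. I'll look at the holder from close by on the way.

```bash
python3 -m creep '[[[0,0,0,-1.3,3.8,0,1],[0,0,0,-1.3,3.8,0,1],[0,0,0,-1.3,3.8,0,1],[0,0,0,-1.3,3.8,0,1],[0,0,0,-1.3,3.8,0,1],[0,0,0,-1.3,3.8,0,1],[0,0,0,-1.3,3.8,0,1],[0,0,0,-1.3,3.8,0,1],[0,0,0,-1.3,3.8,0,1],[0,0,0,0,0,0,1],[0,0,0,0,0,0,1]]]' 
cat > b.py <<'E'
from h import *
s=state();c=camera("wrist");print(s["joint_pos"].round(1),s["ee_pos"].round(1))
b=proj(c,[[517,187.5,41]],s)[0];print(b)
m=mask(c,(18,110,60),(34,255,255),(0,0,640,400))
n,l,st,ce=cv2.connectedComponentsWithStats(m)
for i in range(1,n):
    if st[i,4]>150: print(st[i],ce[i].round(),rect(cast(c,pts(l==i),41,s)))
cv2.imwrite("pics/w1.png",c["frame"][:,:,::-1])
E
python3 b.py
```

```text
time: 1.12
ee_pos: [481.0, 243.1, 201.4]
eef_rot: [[0.367, 0.93, -0.001], [0.93, -0.367, -0.0], [-0.001, -0.001, -1.0]]
ft_force: [0.1, 0.0, -0.0]
opening: 85.1
[26.8 16.4 -6.4 67.3  0.  48.4] [481.  243.1 201.4]
[285.36294667 221.59246638]
[269 201  35  41 313] [286. 221.] [517.4 188.7  14.3  61.5   9.1]
[146 254  22  25 263] [156. 267.] [512.3   6.9   6.8  33.5  15.9]
```

View pics/w1.png

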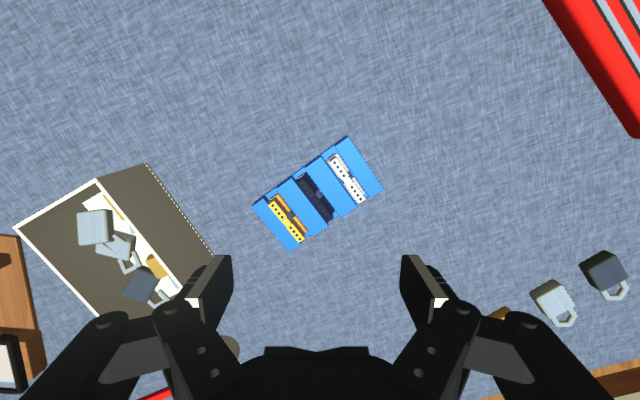

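```bash
python3 -m creep '[[[0,0,0,-3.6,1.5,0,1],[0,0,0,-3.6,1.5,0,1],[0,0,0,-3.6,1.5,0,1],[0,0,0,-3.6,1.5,0,1],[0,0,0,-3.6,1.5,0,1],[0,0,0,-3.6,1.5,0,1],[0,0,0,-3.6,1.5,0,1],[0,0,0,-3.6,1.5,0,1],[0,0,0,-3.6,1.5,0,1],[0,0,0,-3.6,1.5,0,1],[0,0,0,-3.6,1.5,0,1],[0,0,0,-3.6,1.5,0,1]]]' 
python3 -m creep '[[[0,0,6.5,0,0,0,1],[0,0,0,0,0,0,1],[0,0,0,0,0,0,1]]]'
cat > d.py <<'E'
from h import *
s=state();c=camera("wrist");print(s["joint_pos"].round(1),s["ee_pos"].round(1),s["eef_rot"].round(3).tolist())
m=mask(c,(0,150,70),(6,255,255),(0,0,640,400))
n,l,st,ce=cv2.connectedComponentsWithStats(m)
for i in range(1,n):
    if st[i,4]>300: print(st[i],ce[i].round(),rect(cast(c,pts(l==i),50,s)))
print(proj(c,[[486,-233,50]],s), hold_point_z if 'hold_point_z' in globals() else None)
cv2.imwrite("pics/w2.png",c["frame"][:,:,::-1])
E
python3 d.py; python3 -c "import plant;print([k for k in dir(plant) if k[0]!='_'])"
```

```text
time: 2.17
ee_pos: [493.1, -217.3, 199.4]
eef_rot: [[0.325, 0.946, -0.001], [0.946, -0.325, 0.007], [0.006, -0.003, -1.0]]
ft_force: [0.7, 0.3, 1.0]
opening: 85.3
time: 2.42
ee_pos: [493.7, -221.3, 198.8]
eef_rot: [[0.435, 0.901, -0.001], [0.901, -0.435, 0.005], [0.004, -0.003, -1.0]]
ft_force: [0.0, 0.1, 0.2]
opening: 85.3
[-24.3  16.8  -6.3  67.1   0.2   1.5] [ 493.7 -221.3  198.8] [[0.435, 0.901, -0.001], [0.901, -0.435, 0.005], [0.004, -0.003, -1.0]]
[ 294  111   18  101 1454] [302. 160.] [ 468.9 -226.6  -28.4  111.8   16.1]
[[303.87468089 179.69747619]] 18.700000000000003
['IKError', 'camera', 'finish_job', 'hold_point_z', 'state']
```

View pics/w2.png

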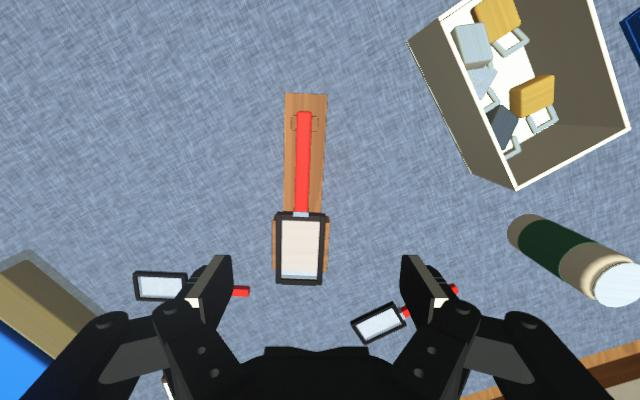

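```bash
python3 -m creep '[[[0,0,2.6,-1.65,0,0,1],[0,0,0,0,0,3,1],[0,0,0,0,0,3,1],[0,0,0,0,0,3,1],[0,0,0,0,0,0,1],[0,0,0,0,0,0,1]]]'; python3 d.py
```

```text
time: 2.97
ee_pos: [489.3, -224.8, 109.5]
eef_rot: [[0.452, 0.892, 0.004], [0.892, -0.452, 0.005], [0.006, 0.001, -1.0]]
ft_force: [0.7, -0.6, 0.8]
opening: 85.5
[-24.9  19.5 -16.3  54.2   0.3   1.9] [ 489.3 -224.8  109.5] [[0.452, 0.892, 0.004], [0.892, -0.452, 0.005], [0.006, 0.001, -1.0]]
[ 294  115   21  134 2571] [303. 180.] [ 469.2 -226.4  -28.3  111.8   15.5]
[[305.82828716 207.19041832]] 18.700000000000003
```

```bash
python3 -m creep '[[[0,0,1.5,-1.1,0.3,0,1],[0,0,0,0,0,0,1],[0,0,0,0,0,0,1],[0,0,0,0,0,0,1]]]'
```

```text
time: 3.35
ee_pos: [490.2, -236.8, 115.2]
eef_rot: [[0.473, 0.881, 0.01], [0.881, -0.473, 0.002], [0.006, 0.008, -1.0]]
ft_force: [0.6, 0.8, 0.3]
opening: 85.3
```

```bash
python3 -m creep '[[[0.5,0,0,0,-0.3,2,1],[0,0,0,0,0,2,1],[0,0,0,0,0,2,1],[0,0,0,0,0,0,1],[0,0,0,0,0,0,1]]]'; python3 d.py
```

```text
time: 3.77
ee_pos: [493.7, -238.9, 60.0]
eef_rot: [[0.475, 0.88, 0.016], [0.88, -0.475, -0.0], [0.007, 0.014, -1.0]]
ft_force: [-0.1, -0.0, 1.6]
opening: 85.2
[-26.1  22.4 -20.   46.8   0.4   2.3] [ 493.7 -238.9   60. ] [[0.475, 0.88, 0.016], [0.88, -0.475, -0.0], [0.007, 0.014, -1.0]]
[ 302   98   27  169 4130] [315. 180.] [ 468.8 -226.7  -28.5  110.9   15.6]
[465 373  32  23 484] [480. 383.] [ 676.7 -187.   -85.8   23.6   20. ]
[[319.20589383 216.52899526]] 18.700000000000003
```

```bash
python3 -m creep '[[[1,-0.4,0,-0.1,-0.8,0,1],[0,0,0,0,0,0,1],[0,0,0,0,0,0,1]]]'
```

```text
time: 4.07
ee_pos: [487.0, -236.6, 63.2]
eef_rot: [[0.475, 0.88, -0.001], [0.88, -0.475, 0.001], [-0.0, -0.002, -1.0]]
ft_force: [0.4, 0.2, -0.7]
opening: 85.6
```

Well aligned. Descend 40 mm to z≈23.

```bash
python3 -m creep '[[[0,0,0,0,0,1,1],[0,0,0,0,0,1,1],[0,0,0,0,0,1,1],[0,0,0,0,0,0.8,1],[0,0,0,0,0,0,1],[0,0,0,0,0,0,1]]]'
```

```text
time: 4.57
ee_pos: [488.6, -237.3, 23.2]
eef_rot: [[0.475, 0.88, 0.002], [0.88, -0.475, -0.001], [-0.0, 0.003, -1.0]]
ft_force: [-0.1, 0.8, 0.5]
opening: 85.5
```

```bash
python3 -m creep '[[[0,0,0,0,0,0,0],[0,0,0,0,0,0,0],[0,0,0,0,0,0,0],[0,0,0,0,0,0,0],[0,0,0,0,0,0,0],[0,0,0,0,0,0,0],[0,0,0,0,0,0,0],[0,0,0,0,0,0,0]]]' 80
```

```text
time: 5.23
ee_pos: [490.0, -238.0, 24.9]
eef_rot: [[0.474, 0.88, 0.005], [0.88, -0.474, -0.003], [0.0, 0.006, -1.0]]
ft_force: [0.1, 0.6, -0.3]
opening: 0.2
```

```bash
sed -i 's/w2.png/w3.png/' d.py; python3 d.py; python3 - <<'E'
from h import *
c=camera("top")
m=mask(c,(0,150,100),(6,255,255),(345,225,390,280));p=pts(m);print(rect(cast(c,p,50)))
cv2.imwrite("pics/t3.png",cv2.resize(c["frame"][170:300,320:460,::-1],None,fx=4,fy=4))
E
```

```text
[-25.9  24.5 -22.7  42.5  -0.    2.4] [ 490.  -238.    24.9] [[0.474, 0.88, 0.005], [0.88, -0.474, -0.003], [0.0, 0.006, -1.0]]
[ 299  105   34  147 4253] [316. 173.] [ 453.5 -219.   -28.1   76.4   15.7]
[[321.66559484 246.12453899]] 18.700000000000003
[ 439.9 -206.5  -26.6   42.5   11.3]
```

View pics/w3.png

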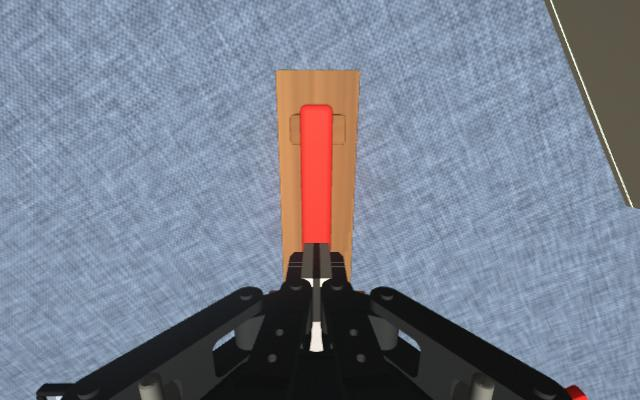

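The wrist picture shows the fingers at the handle, around (316,260), but I can't tell whether they straddle it. The opening reads 0.2 mm, which disagrees with a 16 mm handle, so I'll zoom in.

```bash
python3 - <<'E'
import cv2,numpy as np
a=cv2.imread("pics/w3.png")[225:375,245:390]
a=cv2.resize(a,(560,580),interpolation=2);a=np.clip(a*1.6,0,255).astype('uint8')
cv2.imwrite("pics/z3.png",a)
E
python3 -m creep '[[[0,0,0,0,0,0,0],[0,0,0,0,0,0,0]]]' 80
```

```text
time: 5.5
ee_pos: [489.7, -237.9, 24.6]
eef_rot: [[0.475, 0.88, 0.005], [0.88, -0.475, -0.002], [0.0, 0.005, -1.0]]
ft_force: [-0.5, 0.3, 0.2]
opening: 0.6
```

View pics/z3.png

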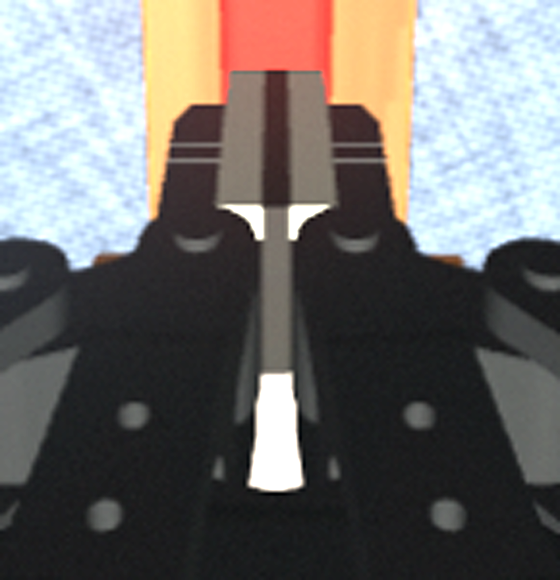

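The opening, and the pads drawn over the handle, say the fingers shut above it. The pad tips look about 30 mm short of the stated TCP. I'll check this against the start picture from the side, where the tips show at about (361,341) and (405,313).

```bash
python3 - <<'E'
from h import *
c=camera("side")
e=np.array([196.3,486.1,204.5]);x=np.array([.37,.93,0])
for h in (0,-13,-30,-45):
    print(h,proj(c,[e+x*48+[0,0,-h],e-x*48+[0,0,-h]]).round())
t=camera("top");f=t["frame"][170:300,320:460,::-1];f=cv2.resize(f,(560,520))
s=c["frame"][120:260,320:520,::-1];s=cv2.resize(s,(743,520))
cv2.imwrite("pics/s4.png",cv2.convertScaleAbs(s,alpha=1.4))
a=cv2.imread("pics/side0.png")[290:360,320:430]
g=cv2.cvtColor(a,cv2.COLOR_BGR2GRAY);print(g[::2,::2][20:32].tolist())
E
```

```text
0 [[355. 364.]
 [400. 333.]]
-13 [[355. 358.]
 [401. 327.]]
-30 [[356. 350.]
 [401. 319.]]
-45 [[356. 342.]
 [402. 312.]]
[[139, 138, 138, 142, 140, 140, 144, 137, 138, 142, 142, 142, 68, 41, 34, 29, 46, 28, 26, 29, 26, 42, 152, 139, 136, 139, 137, 137, 138, 141, 142, 135, 129, 139, 141, 141, 135, 138, 140, 141, 136, 136, 134, 140, 141, 137, 134, 139, 141, 146, 137, 133, 137, 139, 138], [143, 138, 141, 141, 140, 139, 134, 134, 142, 139, 142, 140, 139, 83, 33, 25, 38, 25, 24, 30, 48, 78, 88, 137, 135, 141, 135, 134, 138, 144, 138, 136, 136, 138, 133, 136, 140, 140, 139, 143, 141, 140, 133, 137, 140, 133, 137, 143, 144, 145, 139, 140, 130, 133, 131], [139, 139, 141, 144, 144, 141, 143, 141, 140, 134, 137, 135, 136, 137, 127, 28, 21, 42, 25, 26, 76, 89, 90, 138, 134, 142, 145, 135, 142, 142, 144, 138, 140, 143, 137, 138, 135, 147, 150, 146, 137, 138, 140, 137, 139, 137, 142, 140, 149, 147, 144, 138, 136, 131, 132], [135, 140, 135, 140, 144, 141, 138, 137, 139, 140, 141, 138, 138, 141, 143, 28, 31, 25, 23, 26, 75, 90, 87, 136, 133, 143, 139, 142, 137, 137, 141, 144, 140, 143, 137, 131, 1
[... 1575 characters left out ...]
 145, 141, 135, 135, 141, 144, 141, 143, 145, 137, 134, 141, 135, 135, 134, 135, 136, 137, 138, 143, 133, 129, 137, 140, 131, 129, 135, 132, 135], [137, 144, 137, 139, 135, 145, 139, 138, 136, 143, 136, 135, 131, 138, 145, 133, 142, 144, 136, 137, 139, 145, 142, 141, 141, 142, 137, 137, 139, 144, 144, 139, 139, 141, 144, 132, 136, 141, 144, 143, 134, 139, 142, 146, 137, 141, 137, 135, 136, 130, 130, 131, 135, 138, 140], [147, 141, 137, 130, 140, 137, 139, 139, 138, 146, 137, 137, 142, 145, 135, 132, 142, 140, 142, 141, 138, 141, 140, 135, 135, 137, 137, 136, 138, 142, 142, 138, 135, 141, 140, 139, 136, 137, 140, 138, 138, 131, 136, 134, 134, 139, 136, 148, 143, 135, 132, 133, 137, 139, 139]]
```

View pics/s4.png

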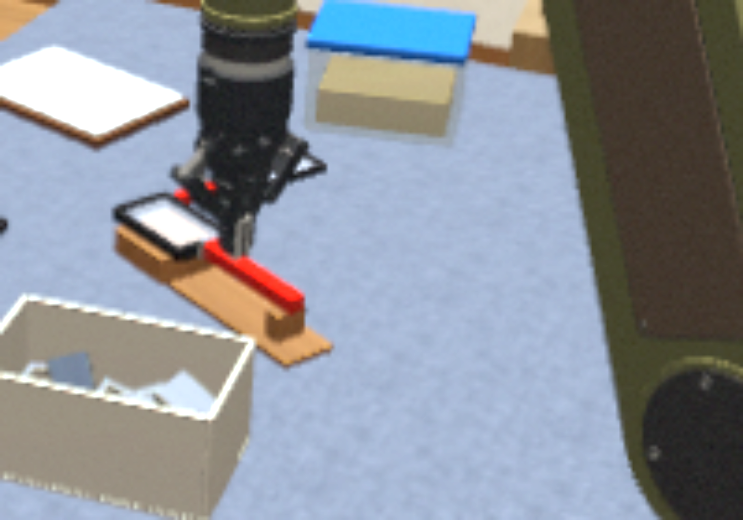

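Both views agree: the real fingertips end about 30 mm behind the reported TCP, with the pads spanning 32 to 65 mm behind it. The handle was not gripped and hasn't moved. The grasp needs a reported TCP z of about -6. I'll open, re-centre and descend by 30 mm.

```bash
python3 -m creep '[[[0,0,0,0,0,-0.3,1],[0,0,0,0,0,0,1],[0,0,0,0,0,0,1],[0,0,0,0,0,0,1],[0,0,0,0,0,0,1],[0,0,0,0,0,0,1],[0.3,0,0,0,-0.4,0,1],[0,0,0,0,0,0,1],[0,0,0,0,0,0,1]]]' 80; python3 d.py
```

```text
time: 6.35
ee_pos: [485.5, -235.6, 27.6]
eef_rot: [[0.475, 0.88, -0.001], [0.88, -0.475, 0.001], [-0.0, -0.001, -1.0]]
ft_force: [0.4, 0.2, -0.1]
opening: 85.6
[-25.9  24.2 -22.7  43.1   0.    2.4] [ 485.5 -235.6   27.6] [[0.475, 0.88, -0.001], [0.88, -0.475, 0.001], [-0.0, -0.001, -1.0]]
[ 300  115   33  194 5585] [316. 208.] [ 468.6 -227.2  -28.4  111.4   15.7]
[[321.56978263 251.64281927]] 18.700000000000003
```

```bash
python3 -m creep '[[[0,0,0,0,0,1,1],[0,0,0,0,0,1,1],[0,0,0,0,0,1,1],[0,0,0,0,0,0.2,1],[0,0,0,0,0,0,1],[0,0,0,0,0,0,1]]]'
```

```text
time: 6.9
ee_pos: [484.6, -235.2, -8.8]
eef_rot: [[0.475, 0.88, -0.003], [0.88, -0.475, 0.001], [-0.0, -0.003, -1.0]]
ft_force: [0.1, 0.4, -0.3]
opening: 85.7
```

```bash
python3 -m creep '[[[0,0,0,0,0.1,-0.3,0],[0,0,0,0,0,0,0],[0,0,0,0,0,0,0],[0,0,0,0,0,0,0],[0,0,0,0,0,0,0],[0,0,0,0,0,0,0],[0,0,0,0,0,0,0],[0,0,0,0,0,0,0]]]' 80
```

```text
time: 7.57
ee_pos: [486.9, -236.3, -3.8]
eef_rot: [[0.474, 0.88, -0.0], [0.88, -0.474, 0.0], [0.0, -0.0, -1.0]]
ft_force: [0.3, 0.5, -1.2]
opening: 14.6
```

Gripped: the opening is 14.6 mm on the 16 mm handle. Lift.

```bash
python3 -m creep '[[[0,0,0,0,0,-1,0],[0,0,0,0,0,-2,0],[0,0,0,0,0,-2.5,0],[0,0,0,0,0,-2.5,0],[0,0,0,0,0,-2.5,0],[0,0,0,0,0,-1,0],[0,0,0,0,0,0,0],[0,0,0,0,0,0,0],[0,0,0,0,0,0,0]]]'
```

```text
time: 8.32
ee_pos: [484.0, -234.9, 118.1]
eef_rot: [[0.474, 0.88, -0.005], [0.88, -0.474, 0.003], [-0.0, -0.006, -1.0]]
ft_force: [0.2, -0.1, -1.3]
opening: 14.6
```

```bash
cat > e.py <<'E'
import sys
from h import *
s=state();c=camera("wrist");print(s["joint_pos"].round(1),s["ee_pos"].round(1),s["eef_rot"].round(3).tolist(),s["opening"])
z=s["ee_pos"][2]+48.7
m=mask(c,(0,150,60),(6,255,255),(240,0,400,400))
n,l,st,ce=cv2.connectedComponentsWithStats(m)
i=1+np.argmax(st[1:,4]);print("handle",st[i],rect(cast(c,pts(l==i),z+8,s)))
cv2.imwrite(sys.argv[1],c["frame"][:,:,::-1])
E
python3 e.py pics/w5.png
```

```text
[-25.9  19.4 -15.   55.9   0.    2.4] [ 484.  -234.9  118.1] [[0.474, 0.88, -0.005], [0.88, -0.474, 0.003], [-0.0, -0.006, -1.0]] 14.64650288054954
handle [ 296  113   41  236 8423] [ 465.  -225.3  -28.   108.8   15.7]
```

View pics/w5.png

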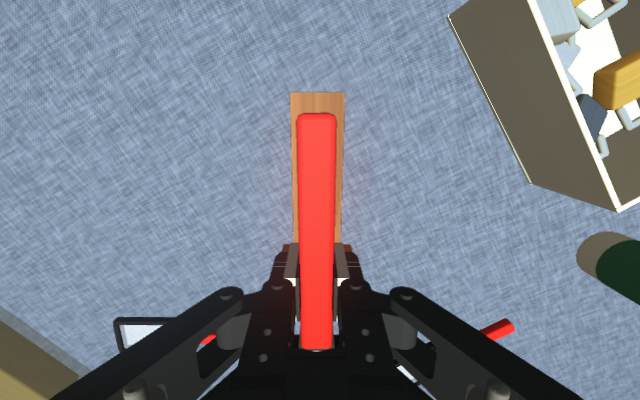

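Image: the red handle sits centred between the pads (316,270) and the cradle lies below, so the magnifier is held. Next, carry it over the tub.

```bash
python3 -m creep '[[[0,0,0,1.5,-1.1,0,0],[0,0,0,2.9,-2.1,0,0],[0,0,0,2.9,-2.1,0,0],[0,0,0,2.9,-2.1,0,0],[0,0,0,2.9,-2.1,0,0],[0,0,0,2.9,-2.1,0,0],[0,0,0,2.9,-2.1,0,0],[0,0,0,2.9,-2.1,0,0],[0,0,0,2.9,-2.1,0,0],[0,0,0,2.9,-2.1,0,0],[0,0,0,2.9,-2.1,0,0],[0,0,0,1.5,-1.1,0,0]]]'; python3 -m creep '[[[0,0,-3,0,0,0,0],[0,0,-6,0,0,0,0],[0,0,-6,0,0,0,0],[0,0,-6,0,0,0,0],[0,0,-6,0,0,0,0],[0,0,-6,0,0,0,0],[0,0,-6,0,0,0,0],[0,0,-3,0,0,0,0],[0,0,0,0,0,0,0],[0,0,0,0,0,0,0],[0,0,0,0,0,0,0]]]'
```

```text
time: 9.37
ee_pos: [421.5, 168.3, 104.8]
eef_rot: [[0.486, 0.874, -0.028], [0.874, -0.486, 0.002], [-0.013, -0.026, -1.0]]
ft_force: [1.5, -1.1, -0.4]
opening: 14.4
time: 10.28
ee_pos: [408.7, 171.3, 91.7]
eef_rot: [[-0.269, 0.962, -0.055], [0.963, 0.269, -0.007], [0.008, -0.055, -0.998]]
ft_force: [0.3, -0.7, -0.7]
opening: 14.5
```

```bash
python3 -m creep '[[[-3.1,-0.5,1.2,0,0,0,0],[0,0,0,0,0,0,0],[0,0,0,0,0,0,0],[0,0,0,0,0,0,0]]]'
```

```text
time: 10.62
ee_pos: [407.7, 170.7, 90.4]
eef_rot: [[-0.246, 0.969, -0.003], [0.969, 0.246, -0.003], [-0.002, -0.004, -1.0]]
ft_force: [-0.1, 0.3, -1.7]
opening: 15.0
```

```bash
python3 -m creep '[[[0,0,0,-0.5,1.05,0,0],[0,0,0,-0.5,1.05,0,0],[0,0,0,0,0,0,0],[0,0,0,0,0,0,0],[0,0,0,0,0,0,0]]]'; python3 e.py pics/w6.png
cat > f.py <<'E'
import sys
from h import *
s=state();z=s["ee_pos"][2]+48.7-8
c=camera("top");u=s["eef_rot"][:,1]
L=s["ee_pos"]+u*90;L[2]=z+12
print("pred lens",L.round(1))
p=proj(c,[L])[0].astype(int);x0,y0=p-35
hsv=cv2.cvtColor(c["frame"],cv2.COLOR_RGB2HSV)
m=mask(c,(0,0,0),(179,255,75),(x0,y0,x0+70,y0+70))
n,l,st,ce=cv2.connectedComponentsWithStats(m)
i=1+np.argmax(st[1:,4]);print("frame",st[i],rect(cast(c,pts(l==i),z+12)))
t=cv2.resize(c["frame"][y0-10:y0+80,x0-20:x0+90,::-1],None,fx=4,fy=4,interpolation=2)
d=camera("side");q=proj(d,[L])[0].astype(int)
w=cv2.resize(d["frame"][q[1]-60:q[1]+60,q[0]-70:q[0]+50,::-1],(360,360),interpolation=2)
cv2.imwrite(sys.argv[1],np.hstack([t,w]))
E
python3 f.py pics/t6.png
```

```text
time: 11.03
ee_pos: [436.4, 166.2, 90.6]
eef_rot: [[-0.245, 0.97, -0.002], [0.97, 0.245, -0.002], [-0.002, -0.002, -1.0]]
ft_force: [1.2, 0.3, -1.2]
opening: 14.4
[ 20.9  14.2 -27.3  48.7  -0.1   6.7] [436.4 166.2  90.6] [[-0.245, 0.97, -0.002], [0.97, 0.245, -0.002], [-0.002, -0.002, -1.0]] 14.40637081543502
handle [ 297  113   39  236 8257] [415.3 159.7  14.4 108.8  15.3]
pred lens [523.4 188.2 143.3]
frame [181 224  55  38 681] [459.9 207.6  45.1 133.   88.9]
```

View pics/t6.png

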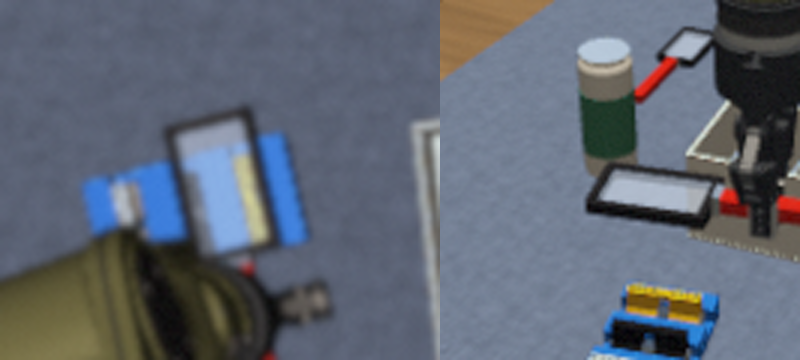

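```bash
python3 -m creep '[[[0,0,0,0.2,-0.55,1,0],[0,0,0,0,0,1.2,0],[0,0,0,0,0,1,0],[0,0,0,0,0,0,0],[0,0,0,0,0,0,0],[0,0,0,0,0,0,0]]]'; cat > g.py <<'E'
from h import *
s=state();c=camera("wrist");e,R=s["ee_pos"],s["eef_rot"];z=e[2]+45.8
m=mask(c,(0,150,60),(6,255,255),(240,0,400,400));n,l,st,ce=cv2.connectedComponentsWithStats(m)
m=l==1+np.argmax(st[1:,4]);h=rect(cast(c,pts(m),z+8,s));print("handle",h,e.round(1),R[:,2].round(3))
for r in range(130,235,20):
    x=np.nonzero(m[r])[0];a,b=cast(c,[[x[0]-.5,r],[x[-1]+.5,r]],z+8,s);print(r,np.linalg.norm(a-b).round(2),((a+b)/2).round(1))
# brass, seen past the fingers
b=mask(c,(18,110,60),(34,255,255),(0,0,640,400));n,l,st,ce=cv2.connectedComponentsWithStats(b)
for i in range(1,n):
    if st[i,4]>100: print("yellow",st[i],rect(cast(c,pts(l==i),41,s)))
L=e+R[:,1]*90-R[:,2]*37.8
d=np.array([517.4,188.7,62])-L;print("lens",L.round(1),"todo in tool axes mm",(R.T@d).round(1),"yaw",np.degrees(np.arctan2(R[1,1],R[0,1])).round(1))
zt=R.T@np.array([0,0,-1]);print("turn deg ax,ay",np.degrees([-zt[1],zt[0]]).round(2))
E
python3 g.py
```

```text
time: 11.68
ee_pos: [427.7, 166.9, 58.5]
eef_rot: [[-0.247, 0.969, -0.003], [0.969, 0.247, -0.002], [-0.002, -0.003, -1.0]]
ft_force: [0.4, 0.0, -0.6]
opening: 14.8
handle [408.1 160.7  14.4 111.6  15.7] [427.7 166.9  58.5] [-0.003 -0.002 -1.   ]
130 15.11 [360.  148.7]
150 15.03 [367.5 150.4]
170 14.96 [375.3 152.6]
190 15.28 [383.4 154.6]
210 14.78 [391.9 156.8]
230 15.11 [400.7 159. ]
yellow [ 68 138  11  51 225] [423.9   3.6   6.3  32.5   3.1]
yellow [ 67 258  26  47 917] [512.1   7.5   6.   38.9  16.8]
lens [515.1 189.2  95.9] todo in tool axes mm [-1.   2.3 33.9] yaw 14.3
turn deg ax,ay [-0.2   0.09]
```

Constant handle width along its length means the magnifier is level, and the handle length of 111.6 confirms the height. Continue down.

```bash
python3 -m creep '[[[-0.2,0.1,0,-0.1,0.4,0.8,0],[0,0,0,0,0,0.8,0],[0,0,0,0,0,0.8,0],[0,0,0,0,0,0.3,0],[0,0,0,0,0,0,0],[0,0,0,0,0,0,0],[0,0,0,0,0,0,0]]]'; python3 g.py; python3 f.py pics/t7.png
```

```text
time: 12.32
ee_pos: [433.9, 167.4, 29.8]
eef_rot: [[-0.246, 0.969, 0.003], [0.969, 0.246, 0.002], [0.001, 0.003, -1.0]]
ft_force: [-0.3, 0.7, -1.0]
opening: 14.5
handle [413.9 161.4  14.1 111.9  15.7] [433.9 167.4  29.8] [ 0.003  0.002 -1.   ]
130 15.05 [365.8 149. ]
150 15.37 [373.2 150.9]
170 14.91 [381.  152.9]
190 15.24 [389.1 154.9]
210 14.75 [397.6 157.1]
230 15.09 [406.4 159.3]
yellow [ 24 281  20  44 504] [516.6   2.1   7.   32.5   8.2]
lens [521.  189.5  67.9] todo in tool axes mm [ 0.1 -3.7  5.9] yaw 14.3
turn deg ax,ay [ 0.19 -0.04]
pred lens [521.1 189.6  82.6]
frame [185 225  55  39 698] [454.5 206.4  47.8 134.8  96. ]
```

View pics/t7.png

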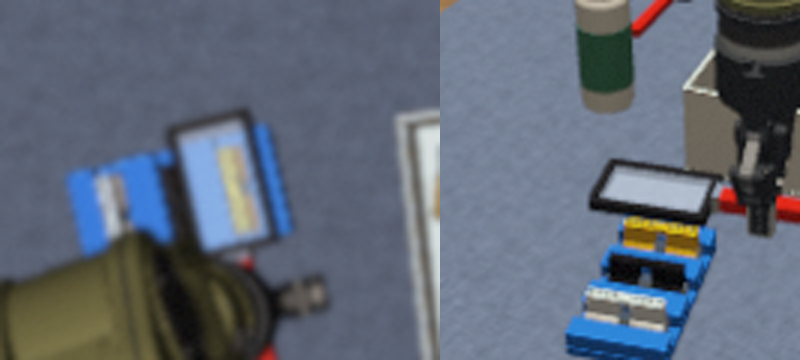

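The top crop shows the frame's far-left corner at (170,128), far-right at (248,110) and near-right at (278,238), with the brass seen through the pane at about (238,190). I'll cast these as an independent check while making the last correction.

```bash
cat > k.py <<'E'
from h import *
s=state();c=camera("top");e,R=s["ee_pos"],s["eef_rot"];L=e+R[:,1]*90-R[:,2]*37.8
p=proj(c,[L+[0,0,14.9-2.9]])[0].astype(int);x0,y0=p-35
f=lambda q:np.array([x0-20,y0-10])+np.array(q)/4-.375
q=cast(c,[f(v) for v in((170,128),(248,110),(278,238))],L[2]+12)
print("frame centre",((q[0]+q[2])/2).round(1),"sides",np.linalg.norm(q[0]-q[1]).round(),np.linalg.norm(q[1]-q[2]).round(),"pred",L.round(1))
m=mask(c,(15,50,60),(34,255,255),(p[0]-15,p[1]-18,p[0]+18,p[1]+18));print("brass",m.sum()//255,rect(cast(c,pts(m),41)))
E
python3 k.py
python3 -m creep '[[[0.2,0,0,0,-0.3,0.4,0],[0,0,0,0,0,0,0],[0,0,0,0,0,0,0],[0,0,0,0,0,0,0],[0,0,0,0,0,0,0]]]'; python3 g.py; python3 k.py
```

```text
frame centre [520.8 188.9] sides 56.0 91.0 pred [521.3 189.7  68.4]
brass 54 [517.9 187.4  15.   50.3  10.4]
time: 12.93
ee_pos: [431.5, 167.0, 26.4]
eef_rot: [[-0.247, 0.969, 0.002], [0.969, 0.247, 0.002], [0.001, 0.002, -1.0]]
ft_force: [-0.9, 0.8, -0.5]
opening: 14.5
handle [411.6 161.   14.1 111.8  15.7] [431.5 167.   26.4] [ 0.002  0.002 -1.   ]
130 15.06 [363.6 148.6]
150 14.99 [371.1 150.3]
170 14.92 [378.8 152.5]
190 15.25 [386.9 154.5]
210 14.75 [395.3 156.7]
230 15.09 [404.2 158.9]
yellow [ 19 289  18  43 441] [517.6   1.3   6.9  32.    7.1]
lens [518.7 189.1  64.4] todo in tool axes mm [-0.1 -1.4  2.4] yaw 14.3
turn deg ax,ay [ 0.12 -0.06]
frame centre [518.1 189.6] sides 56.0 91.0 pred [518.7 189.1  64.4]
brass 54 [518.3 187.5  15.   51.   10.4]
```

The independent views agree to within 2 mm: the lens is at (518.7,189.1), about 23 mm above the brass at (518,188). I'll confirm it holds still and hand in.

```bash
python3 -m creep '[[[0,0,0,0,0,0,0],[0,0,0,0,0,0,0],[0,0,0,0,0,0,0],[0,0,0,0,0,0,0],[0,0,0,0,0,0,0],[0,0,0,0,0,0,0]]]'; python3 g.py | tail -3; python3 -c "
from plant import *
print(state()['joint_vel'].round(2)); print(finish_job())"
```

```text
time: 13.53
ee_pos: [431.8, 167.1, 26.6]
eef_rot: [[-0.247, 0.969, 0.002], [0.969, 0.247, 0.002], [0.001, 0.003, -1.0]]
ft_force: [0.1, -0.2, -1.0]
opening: 14.5
yellow [ 19 289  18  43 446] [518.    1.4   6.8  31.9   7.2]
lens [519.  189.2  64.7] todo in tool axes mm [-0.1 -1.7  2.6] yaw 14.3
turn deg ax,ay [ 0.14 -0.06]
[ 0.02  0.02  0.03  0.03 -0.02  0.02]
the job is handed in; nothing more can be done
None
```

I gripped the largest magnifier by its red handle, carried it over the tub and handed it in at about 13.5 s, still held above the brass lock. I got no verdict back, so success is my own reading of the last checks.

**Last checks:**

| Check | Reading | Limit |
|---|---|---|
| Sideways offset from brass centre | about 2 mm; wrist and top cameras agree to about 2 mm | 10 mm |
| Height above the brass top | about 24 mm | 8–35 mm |
| Long side vs cylinder | within about 1° (14.3° against 14.3–15.0°) | 0.17 rad (9.7°) |
| Level | tool within 0.2° of vertical; handle looks level | 0.15 rad |
| Steadiness | joint speeds about 0.03°/s | 0.02 m/s and 0.15 rad/s |
| Grip opening | 14.5 mm | – |

**What disagreed:**
- **First grip:** it closed on nothing, with the opening reading 0.2 mm. The pictures showed the real fingertips end about 30 mm behind the reported TCP. I reopened, went 30 mm lower and gripped; the handle had not moved.
- **Grip reading:** 14.5 mm is slightly under the 16 mm handle width, but the pictures show the handle centred between the pads.
- **Arm drift:** the arm drifted a few mm and up to 3° during moves. I corrected this before the final descent.
- **Top-camera check:** the automatic fit to the lens frame failed because the arm merged into it. I used hand-read corners instead, which gave 56 x 91 mm against the true 60 x 96 mm.
- **Tub, oil can and other locks:** I did not measure these again at the end. The last views showed nothing disturbed.

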